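Lock the axle nut of the kraft-roll stand

TASK

On the leaning paper-roll stand, tighten the castle nut (clockwise, looking down on its slotted end) just until the next slots line up with the hole through the axle, without slackening it or going on past them. Then push the steel lock pin through slots and axle until its head is up against the nut, and let go. Do not knock the candle jar or the brush about.

Things in the scene. Friction and masses are not known exactly. Their poses are not given: they have to be found in the camera images.
- stand: Fixed wooden stand; origin on the table under its base, z up. Base board 170 (x, -75 to +95) x 150 (y) x 20 mm high. An axle leans 25 degrees from vertical towards the stand's -x (roughly to the robot). On it, from below: fixed paper roll 116 mm across, fixed steel washer 62 mm across and 10 mm thick (the nut sits on it), the castle nut, the squared axle end.
- axle_hole (a point): Middle of the cross hole in the squared steel axle end, fixed on the stand, 154 mm above the table. z: along the axle to its free end; y: along the hole (level, the stand's y). The axle end is 24 mm (x) by 30 mm (y) and ends 13 mm beyond this point. The hole: 13 mm across, 1.5 mm chamfers, open at both ends. The nut's underside lies 37 mm below along the axle.
- nut_mid (a point): On the axle's axis inside the nut, 20 mm above its underside, 17 mm below axle_hole along the axle: height to grip the flats. Axes turn with the nut, z along the axle to its free end; flats face 30, 90, 150.. degrees from x to y. Steel nut: hexagon 58 mm across flats, 28 mm high; on it six teeth 18 mm high, out to 29 mm from the axis, and six 14 mm slots, each in the middle of a flat.
- nut (a joint): Turn of the nut in rad, growing as it turns clockwise (tightens) looking down on the slotted end. It starts below 0; at 0 the next pair of opposite slots is in line with the cross hole (slots recur every 1.047 rad). Stiff: it takes about 0.2 N m and stays where it is left; it does not move along the axle.
- pin: Loose steel lock pin, 0.2 to 0.4 kg, on the table. Head: block 40 mm (x) x 24 mm (y) x 40 mm high; origin at the centre of its underside. From the head's +x face, 20 mm above the underside, a round rod 10 mm across and 80 mm long runs along +x; its last 10 mm taper to 5 mm. It lies on the head's underside, the rod level in the air.
- pin_head (a point): The middle of the pin's head, 20 mm above its underside; axes as the pin's.
- pin_seat (a point): Point on the pin's rod axis 29 mm from the head's front face (49 mm from pin_head along the pin's x): it lies at axle_hole when the pin is home, its head against the nut's teeth. The pin may enter from either side.
- candle_jar: Bystander: glass candle jar, 80 mm in diameter, 85 mm high, loose; origin at the centre of its underside. It and the pin stand on opposite sides of the stand, either way round.
- brush: Bystander: flat hand brush about 200 mm long, lying loose in front of the robot; its long axis is x.
Not all that is in view belongs to the job. What is meant by the pin is not brown or purple, and is the larger of those in its own colour.

How it is judged:
On the way:
1. the nut is turned so that its next slots line up with the cross hole (within 0.08 rad), the pin still out (value of joint nut between -0.08 and 0.08 rad and distance between pin_seat and axle_hole above 0.09 m), for 0.3 s.
At the end, for the whole second after the job is handed in: The nut stands at the slots that were next in the tightening direction (within 0.15 rad), the pin is through slots and cross hole with its head against the nut (pin_seat within 8 mm of axle_hole, rod within 0.2 rad of the hole's line) and at rest (value of joint nut between -0.15 and 0.15 rad and distance between pin_seat and axle_hole below 0.008 m and angle between the x axis of pin and the y axis of axle_hole, either way round below 0.2 rad and linear speed of pin below 0.02 m/s); the robot touches nothing.
It fails at once if the nut is slackened (turned back below -0.95 rad) (value of joint nut below -0.95 rad).
It fails at once if the nut is tightened past the slots (beyond 0.2 rad) (value of joint nut above 0.2 rad).
It fails at once if the candle jar or the brush is moved by more than 30 mm (distance of any of candle_jar, brush from where it was at the start of the episode above 0.03 m).
It also fails if it takes over 58 s, if anything falls off the work surface, if the arm or the gripper's body presses on something with over 40 N, if the wrist force passes 120 N, or if a joint passes its speed limit or range.

ROBOT

A 6-joint arm with a two-finger parallel gripper is mounted at the origin on the work surface. World frame = base frame: x ahead of the robot, y to its left, z up, the work surface at z = 0. Lengths are in m, angles in rad, forces in N, time in s.
With the tool pointing down it reaches from about 0.325 to 0.875 m from the base axis. Payload 4.4 kg.
Tool frame: the origin (TCP) lies between the finger pads; the fingertips stand 11 mm ahead of it and the grasp point (between the pads) lies 8 mm behind it (finger_overhang is the distance from the TCP to the fingertips, in m); z points along the fingers, y is the line along which they close (so a half turn about z gives the same grasp; the last joint's range is limited). The gripper opens to 85 mm and grips with 20 to 120 N. Pads are 22 mm wide; open, the fingers measure 114 mm over their backs; the gripper's body (76 mm by 85 mm) begins 54 mm behind the grasp point. The pads swing forward as they close: fully open they stand 13 mm farther back than shut.
Start: joints at [-1.359, 0.207, 1.542, -0, 1.393, -0.15], TCP at [0.204, -0.538, 0.242] pointing down, gripper open.
Joint ranges: [-2.73, 2.73], [-0.86, 2.22], [0.23, 2.46], [-1.11, 4.25], [0.08, 2.63], [-2.82, 2.82]. Speed limits (rad/s): [2.79, 2.79, 3.14, 3.14, 3.14, 3.14].

INTERFACE

Orientations are given as a unit quaternion [w, x, y, z].
In Python, from plant import * gives the robot as it stands.
- The arm moves only by the shell command python3 -m creep 'ROWS' [FORCE]. ROWS is JSON, one flat list of numbers, 7 for each row, row after row: the shift along the tool's x, y, z scaled (see below), then the turn, a rotation vector about the tool's x, y, z scaled (see below), then the closure, from 0 (fully open) to 1 (shut). In form: [tx, ty, tz, rx, ry, rz, grip, tx, ty, tz, rx, ry, rz, grip, ...]. A call has exactly 8 rows; each row shifts and turns the commanded pose from where the row before left it, along the tool's axes as they then stand; what a row does not reach is not made up. The controller multiplies each number of a shift by 0.2 m and each number of a turn by 2 rad. A row lasts 1/12 s, in which the tool goes at most 41.7 mm and 7.16 degrees, less where a joint would pass 70% of its speed; a pose out of reach is approached as far as the arm can. A call with a number of a shift or a turn outside -1 to 1 is refused whole. A call with a gripper value outside its range is refused whole. The fingers move at their own pace and stop on an object; FORCE is the grip in N (left out, the last holds). Time passes only in rows, so rows that do not move let the fingers close, or fill a call up. It gives the time, the measured TCP pose, the force, the opening and the grip force at its end, in the units of the state.
- observe(): the state, without advancing time (a new reading comes with each control period).
- get_image(name): name is "side" or "top" or "wrist"; returns a dict with "color" (400x640x3 uint8, red, green, blue), "z_map" (400x640 float32, m along the optical axis (not along the pixel's ray), 0 where there is no reading), "fov_y" (degrees; the focal length in pixels is half the picture's height over the tangent of half this angle, whatever the lens; pixels are square), "cx", "cy" (the principal point, pixels), "rvec" (rotation vector, rad) and "tvec" (3), from world to camera coordinates, as OpenCV has them; the wrist camera has in their place "T_tool_cam" (4x4, takes a point from camera to tool coordinates, whose origin is the TCP and whose axes are the flange's). Camera axes: x right, y down, z forward; pixel columns grow to the right and rows downward; lengths in m; the calibration is good to about 2 mm. The wrist camera is an equidistant fisheye: a pixel r from the principal point sees the ray r / f radians off the axis. A picture is of the moment at which its call begins: read the wrist's pose just before it.
- finish_job(): hands the job in; it is judged then, once.
The state is a dict: "time": time; "joint_pos": joint angles; "qd": joint speeds; "joint_efforts": joint torques, N m; "ee_pos": TCP position; "ee_rot": TCP orientation; "wrist_force": force on the tool from outside, world axes, zero at the start; "moment": the same for the moment, N m; "opening": finger opening in m; "finger_force": force on a finger pad.
Only numpy, scipy, OpenCV 4.12 (cv2) and the standard library are available. Lean on these libraries where they do the work, as an engineer would, in place of code of your own. Each camera call takes 0.05 s, during which the arm holds its last target. There are 200 camera calls.

## Working session

There is one attempt and no reset: what is moved stays moved. The work goes in short steps, Python scripts to look and compute and a shell command to move; the robot and the scene stay as the last step left them, time stands still between calls to the robot, and variables do not carry over. Pictures are saved under pics/ and viewed, at most 10 in all, crops included, and the job is handed in when it is done.

```bash
ls; mkdir -p pics
python3 - <<'E'
from plant import *
import cv2,numpy as np,pickle
o=observe();print({k:np.round(v,3) for k,v in o.items()})
for n in("side","top"):
    d=get_image(n);cv2.imwrite(f"pics/{n}0.png",d["color"][...,::-1]);pickle.dump(d,open(f"{n}0.pkl","wb"))
    R=cv2.Rodrigues(np.array(d["rvec"],float))[0];print(n,d["fov_y"],-R.T@np.array(d["tvec"]).ravel(),R[2])
E
```

```text
pics
{'time': np.float64(0.0), 'joint_pos': array([-1.359,  0.207,  1.543,  0.   ,  1.393, -0.151]), 'qd': array([ 0.001,  0.   ,  0.   , -0.   ,  0.001, -0.001]), 'joint_efforts': array([ 1.0000e-03, -3.8303e+01, -2.9160e+01, -0.0000e+00,  1.0000e-02,
       -0.0000e+00]), 'ee_pos': array([ 0.204, -0.537,  0.241]), 'ee_rot': array([-0.001,  0.984,  0.18 , -0.   ]), 'wrist_force': array([-0.673, -0.214,  0.282]), 'moment': array([0.041, 0.011, 0.035]), 'finger_force': np.float64(0.0), 'opening': np.float64(0.086)}
side 56.96494624621191 [0.22513692 0.40114065 0.67849835] [ 0.44160593 -0.50065545 -0.74453229]
top 46.063764224963 [0.37588392 0.00574687 1.03588107] [ 0.17194192 -0.00912744 -0.9850648 ]
```

View pics/side0.png

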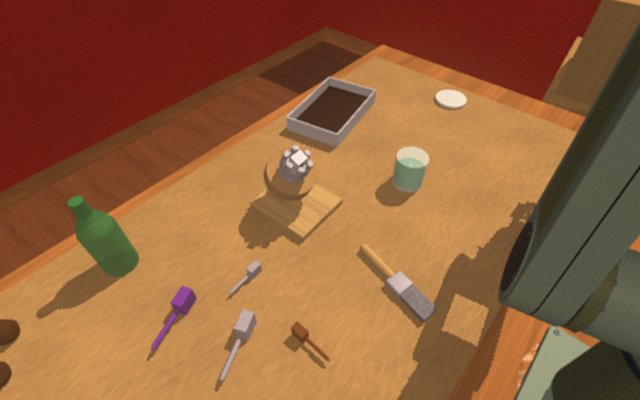

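View pics/top0.png

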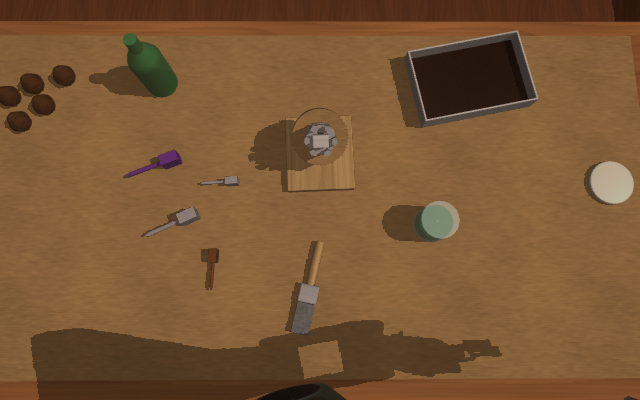

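Pin candidates (top picture): grey large with head (187,216), grey small (231,181), purple (170,158), brown (212,255). The large grey one at (187,216) fits: it is neither brown nor purple, and it is the larger grey. The jar is at (438,220), the brush at (308,290), and the nut at (320,141). I'll measure these and make enlarged crops.

```bash
cat > h.py <<'E'
from plant import *
import cv2,numpy as np,pickle
from scipy.spatial.transform import Rotation as Rn
def cloud(d):
    h,w=d["z_map"].shape;f=h/2/np.tan(np.radians(d["fov_y"])/2)
    v,u=np.mgrid[:h,:w];z=d["z_map"]
    P=np.stack([(u-d["cx"])/f*z,(v-d["cy"])/f*z,z],-1)
    R=cv2.Rodrigues(np.array(d["rvec"],float))[0]
    W=(P-np.array(d["tvec"]).ravel())@R
    W[z<=0]=np.nan
    return W
def tool():
    o=observe();q=o["ee_rot"];return np.array(o["ee_pos"]),Rn.from_quat([q[1],q[2],q[3],q[0]]).as_matrix()
E
python3 - <<'E'
from h import *
T=pickle.load(open("top0.pkl","rb"));S=pickle.load(open("side0.pkl","rb"))
W=cloud(T);V=cloud(S)
def rep(n,W,u0,u1,v0,v1,zl,zh):
    p=W[v0:v1,u0:u1].reshape(-1,3);p=p[(p[:,2]>zl)&(p[:,2]<zh)]
    print(n,len(p),p.mean(0).round(4),p.min(0).round(3),p.max(0).round(3));return p.astype(np.float32)
print("table",W[250,100],V[330,100])
for n,W_,b in(("top",W,(140,205,200,245)),("side",V,(215,262,305,385))):
    p=rep(n+" head",W_,*b,.034,.05);r=cv2.minAreaRect(p[:,:2]);print(r)
    q=rep(n+" rod",W_,*b,.015,.032)
p=rep("board",W,270,370,105,200,.015,.025);print(cv2.minAreaRect(p[:,:2]), cv2.boxPoints(cv2.minAreaRect(p[:,:2])))
p=rep("boardS",V,240,350,170,245,.015,.025);print(cv2.boxPoints(cv2.minAreaRect(p[:,:2])))
rep("nutT",W,290,350,100,175,.10,.2);rep("nutS",V,260,330,130,200,.10,.2)
rep("axT",W,312,329,134,149,.13,.2);rep("axS",V,290,309,150,166,.13,.2)
rep("jar",W,410,465,195,245,.07,.1);rep("brush",W,285,330,235,340,.008,.1);rep("bottle",W,120,185,30,100,.05,.4)
a=cv2.resize(T["color"][195:245,130:210],None,fx=5,fy=5,interpolation=2)
b=cv2.resize(S["color"][130:205,255:335],None,fx=5,fy=5,interpolation=2)
c=cv2.resize(T["color"][105:180,280:360],None,fx=5,fy=5,interpolation=2)
im=np.zeros((600,800,3),np.uint8);im[:250,:400]=a;im[:375,400:]=b;im[225:600,:400][25:]=c[:350]
cv2.imwrite("pics/crop1.png",im[...,::-1])
E
```

```text
table [4.51912712e-01 4.72071514e-01 1.45448947e-04] [0.73076786 0.4655592  0.00193739]
top head 217 [0.5235 0.2773 0.0397] [0.506 0.256 0.035] [0.541 0.299 0.045]Traceback (most recent call last):
  File "<stdin>", line 9, in <module>
cv2.error: OpenCV(4.12.0) /io/opencv/modules/imgproc/src/convhull.cpp:143: error: (-215:Assertion failed) total >= 0 && (depth == CV_32F || depth == CV_32S) in function 'convexHull'
```

```bash
cat > m1.py <<'E'
from h import *
T=pickle.load(open("top0.pkl","rb"));S=pickle.load(open("side0.pkl","rb"))
W=cloud(T);V=cloud(S)
def rep(n,W,u0,u1,v0,v1,zl,zh):
    p=W[v0:v1,u0:u1].reshape(-1,3);p=p[(p[:,2]>zl)&(p[:,2]<zh)]
    print(n,len(p),p.mean(0).round(4),p.min(0).round(3),p.max(0).round(3));return np.ascontiguousarray(p,dtype=np.float32)
mr=lambda p:cv2.minAreaRect(np.ascontiguousarray(p[:,:2],dtype=np.float32))
for n,W_,b in(("top",W,(140,205,200,245)),("side",V,(215,262,305,385))):
    p=rep(n+" head",W_,*b,.034,.05);print(mr(p))
    q=rep(n+" rod",W_,*b,.015,.032)
p=rep("board",W,270,370,105,200,.015,.025);print(mr(p)[2], cv2.boxPoints(mr(p)))
p=rep("boardS",V,240,350,170,245,.015,.025);print(cv2.boxPoints(mr(p)))
rep("nutT",W,290,350,100,175,.10,.2);rep("nutS",V,260,330,130,200,.10,.2)
rep("axT",W,312,329,134,149,.13,.2);rep("axS",V,290,309,150,166,.13,.2)
rep("jar",W,410,465,195,245,.07,.1);rep("brush",W,285,330,235,340,.008,.1);rep("bottle",W,120,185,30,100,.05,.4)
g=lambda a,b:cv2.resize(a,None,fx=b,fy=b,interpolation=2)
im=np.zeros((600,800,3),np.uint8);im[:200,:400]=g(T["color"][200:240,130:210],5);im[:375,400:]=g(S["color"][130:205,255:335],5);im[200:575,:400]=g(T["color"][105:180,280:360],5)
cv2.imwrite("pics/crop1.png",im[...,::-1])
E
python3 m1.py
```

```text
top head 217 [0.5235 0.2773 0.0397] [0.506 0.256 0.035] [0.541 0.299 0.045]
((0.5238443613052368, 0.27771472930908203), (0.02428959310054779, 0.04061327502131462), 24.967723846435547)
top rod 203 [0.5023 0.3182 0.0236] [0.48  0.255 0.015] [0.54  0.368 0.032]
side head 304 [0.5215 0.2829 0.04  ] [0.505 0.261 0.034] [0.541 0.304 0.044]
((0.5227128863334656, 0.28225383162498474), (0.024514200165867805, 0.03935358673334122), 23.064128875732422)
side rod 362 [0.5007 0.3238 0.024 ] [0.479 0.26  0.015] [0.525 0.373 0.032]
board 2605 [ 0.6363 -0.0072  0.0202] [ 0.581 -0.085  0.015] [0.756 0.069 0.025]
2.2125730514526367 [[ 0.5791303   0.06366989]
 [ 0.58492565 -0.08632873]
 [ 0.7563281  -0.07970645]
 [ 0.75053275  0.07029217]]
boardS 2369 [0.6426 0.0125 0.0201] [ 0.579 -0.081  0.015] [0.751 0.074 0.025]
[[ 0.57744026  0.06937393]
 [ 0.58251536 -0.0817822 ]
 [ 0.75430965 -0.07601414]
 [ 0.74923456  0.07514199]]
nutT 2113 [ 0.6768 -0.0071  0.1339] [ 0.623 -0.064  0.1  ] [0.736 0.049 0.178]
nutS 1558 [0.6674 0.0133 0.1355] [ 0.622 -0.06   0.1  ] [0.727 0.055 0.175]
axT 255 [ 0.6486 -0.0076  0.1631] [ 0.636 -0.024  0.138] [0.667 0.008 0.175]
axS 296 [ 0.65   -0.0075  0.1606] [ 0.627 -0.036  0.138] [0.682 0.023 0.173]
jar 1219 [ 0.5061 -0.2516  0.0851] [ 0.467 -0.293  0.07 ] [ 0.545 -0.213  0.091]
brush 1349 [0.355  0.0175 0.0182] [ 0.272 -0.016  0.009] [0.469 0.053 0.027]
bottle 1635 [0.8258 0.3461 0.1303] [0.804 0.32  0.05 ] [0.87  0.391 0.204]
```

View pics/crop1.png

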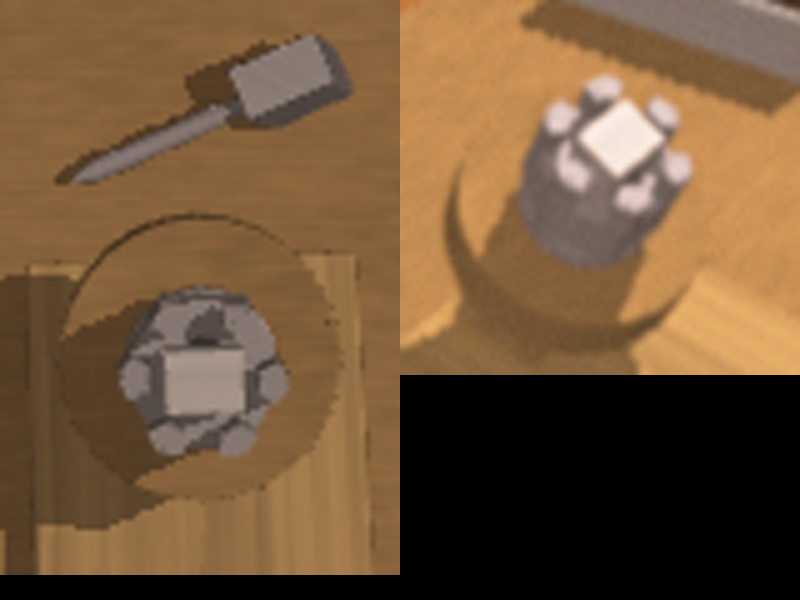

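The crop confirms the large grey pin, with its rod pointing up-left. The nut's teeth lie roughly along ±y, so it stands about half a slot pitch short. Next I'll work out the axle frame and the nut angle.

```bash
cat >> h.py <<'E'
YAW=np.radians(2.05)
xs=np.array([np.cos(YAW),np.sin(YAW),0]);ys=np.array([-np.sin(YAW),np.cos(YAW),0])
c,s=np.cos(np.radians(25)),np.sin(np.radians(25))
ax=-s*xs+c*np.array([0,0,1]);axx=np.cross(ys,ax)
B=np.stack([axx,ys,ax],1)   # axle_hole axes in world
def axfit(p,H0):
    # p Nx3 near nut; local coords, axle end face & teeth
    l=(p-H0)@B
    f=l[(abs(l[:,0])<20)&(abs(l[:,1])<.02)&(abs(l[:,2]-.013)<.0025)&(np.hypot(l[:,0],l[:,1])<.021)]
    r=cv2.minAreaRect(np.ascontiguousarray(f[:,:2],dtype=np.float32))
    H=H0+B@np.array([*r[0],np.median(f[:,2])-.013])
    l=(p-H)@B;rr=np.hypot(l[:,0],l[:,1])
    t=l[(abs(l[:,2]-.009)<.002)&(rr>.021)&(rr<.030)]
    a=np.angle(np.exp(6j*np.arctan2(t[:,1],t[:,0])).mean())/6
    return H,r,len(f),len(t),a,abs(np.exp(6j*np.arctan2(t[:,1],t[:,0])).mean())
E
python3 - <<'E'
from h import *
for n,b in(("top",(290,350,100,175)),("side",(260,330,130,200))):
    W=cloud(pickle.load(open(n+"0.pkl","rb")))
    p=W[b[2]:b[3],b[0]:b[1]].reshape(-1,3);p=p[p[:,2]>.1]
    H=np.array([.654,-.007,.154])
    for _ in range(2):
        r=axfit(p,H);H=r[0]
    print(n,r, "q",-(r[4]%(np.pi/3)))
E
```

```text
top (array([ 0.65307476, -0.00841309,  0.15465447]), ((5.892850458621979e-05, -2.359040081501007e-06), (0.028955664485692978, 0.02351006120443344), 88.05620574951172), 189, 130, np.float64(0.4662596180608852), np.float64(0.6571940938175619)) q -0.4662596180608852
side (array([ 0.65359552, -0.00538355,  0.15481143]), ((-0.002055782824754715, 0.0014949515461921692), (0.03259258344769478, 0.03665068745613098), 23.0802059173584), 144, 111, np.float64(0.4578889914014743), np.float64(0.6314625198615899)) q -0.4578889914014743
```

```bash
cat >> h.py <<'E'
H=np.array([.6531,-.0075,.1545])
def Rt(zdir,ydir):
    z=zdir/np.linalg.norm(zdir);y=ydir-z*(ydir@z);y/=np.linalg.norm(y)
    return np.stack([np.cross(y,z),y,z],1)
def Rnut(a): # closing line at angle a (rad) from axle x toward y
    return Rt(-ax,np.cos(a)*axx+np.sin(a)*ys)
def Rpin(yaw): # tool down, closing line at world angle
    return Rt(np.array([0,0,-1.]),np.array([np.cos(yaw),np.sin(yaw),0]))
def plan(G,R1,N,frm=None):
    """grasp point G, R1 -> rows from the measured pose"""
    p,R=frm or tool()
    t=G+R1[:,2]*.008
    w=Rn.from_matrix(R.T@R1).as_rotvec()
    d=(t-p)/N
    print("dist",np.round(t-p,4),"turn deg",np.degrees(w).round(2))
    for i in range(N):
        Ri=R@Rn.from_rotvec(w*i/N).as_matrix()
        print(list(np.round(Ri.T@d/.2,3)),list(np.round(w/N/2,4)))
E
python3 - <<'E'
from h import *
plan(H+ax*(.08),Rnut(np.radians(-3.5)),24)
E
```

```text
dist [ 0.4188  0.5283 -0.0215] turn deg [-21.15  16.   -66.66]
[np.float64(0.121), np.float64(-0.072), np.float64(0.005)] [np.float64(-0.0077), np.float64(0.0058), np.float64(-0.0242)]
[np.float64(0.124), np.float64(-0.066), np.float64(0.005)] [np.float64(-0.0077), np.float64(0.0058), np.float64(-0.0242)]
[np.float64(0.127), np.float64(-0.06), np.float64(0.006)] [np.float64(-0.0077), np.float64(0.0058), np.float64(-0.0242)]
[np.float64(0.13), np.float64(-0.054), np.float64(0.006)] [np.float64(-0.0077), np.float64(0.0058), np.float64(-0.0242)]
[np.float64(0.132), np.float64(-0.048), np.float64(0.007)] [np.float64(-0.0077), np.float64(0.0058), np.float64(-0.0242)]
[np.float64(0.134), np.float64(-0.041), np.float64(0.008)] [np.float64(-0.0077), np.float64(0.0058), np.float64(-0.0242)]
[np.float64(0.136), np.float64(-0.035), np.float64(0.009)] [np.float64(-0.0077), np.float64(0.0058), np.float64(-0.0242)]
[np.float64(0.137), np.float64(-0.028), np.float64(0.01)] [np.float64(-0.0077), np.float64(0.0058), np.float64(-0.0242)]
[np.float64(0.138), np.float64(-0.022), np.float64(0.011)] [np.f
[... 1171 characters left out ...]
loat64(0.042), np.float64(0.029)] [np.float64(-0.0077), np.float64(0.0058), np.float64(-0.0242)]
[np.float64(0.129), np.float64(0.048), np.float64(0.031)] [np.float64(-0.0077), np.float64(0.0058), np.float64(-0.0242)]
[np.float64(0.126), np.float64(0.053), np.float64(0.033)] [np.float64(-0.0077), np.float64(0.0058), np.float64(-0.0242)]
[np.float64(0.123), np.float64(0.059), np.float64(0.035)] [np.float64(-0.0077), np.float64(0.0058), np.float64(-0.0242)]
[np.float64(0.119), np.float64(0.064), np.float64(0.038)] [np.float64(-0.0077), np.float64(0.0058), np.float64(-0.0242)]
[np.float64(0.116), np.float64(0.069), np.float64(0.04)] [np.float64(-0.0077), np.float64(0.0058), np.float64(-0.0242)]
```

```bash
python3 -m creep '[0.121,-0.072,0,-0.008,0.006,-0.024,0, 0.124,-0.066,0,-0.008,0.006,-0.024,0, 0.127,-0.06,0,-0.008,0.006,-0.024,0, 0.13,-0.054,0,-0.008,0.006,-0.024,0, 0.132,-0.048,0.005,-0.008,0.006,-0.024,0, 0.134,-0.041,0.005,-0.008,0.006,-0.024,0, 0.136,-0.035,0.005,-0.008,0.006,-0.024,0, 0.137,-0.028,0.005,-0.008,0.006,-0.024,0]' && python3 -m creep '[0.138,-0.022,0.01,-0.008,0.006,-0.024,0, 0.139,-0.015,0.01,-0.008,0.006,-0.024,0, 0.14,-0.009,0.01,-0.008,0.006,-0.024,0, 0.14,-0.002,0.01,-0.008,0.006,-0.024,0, 0.139,0.004,0.015,-0.008,0.006,-0.024,0, 0.139,0.011,0.015,-0.008,0.006,-0.024,0, 0.138,0.017,0.015,-0.008,0.006,-0.024,0, 0.137,0.023,0.015,-0.008,0.006,-0.024,0]'
python3 - <<'E'
from h import *
plan(H+ax*(.08),Rnut(np.radians(-3.5)),7)
E
```

```text
time: 0.77
ee_pos: [0.3442, -0.36, 0.2412]
ee_rot: [0.054, 0.928, 0.365, 0.059]
wrist_force: [0.3, -0.2, 0.2]
opening: 0.0853
finger_force: 0.0
time: 1.43
ee_pos: [0.4832, -0.1843, 0.2405]
ee_rot: [0.105, 0.832, 0.533, 0.114]
wrist_force: [-0.5, -0.3, 0.0]
opening: 0.0857
finger_force: 0.0
dist [ 0.1395  0.1757 -0.0207] turn deg [ -6.34   5.5  -22.41]
[np.float64(0.154), np.float64(0.03), np.float64(0.038)] [np.float64(-0.0079), np.float64(0.0069), np.float64(-0.0279)]
[np.float64(0.151), np.float64(0.038), np.float64(0.04)] [np.float64(-0.0079), np.float64(0.0069), np.float64(-0.0279)]
[np.float64(0.148), np.float64(0.046), np.float64(0.043)] [np.float64(-0.0079), np.float64(0.0069), np.float64(-0.0279)]
[np.float64(0.145), np.float64(0.053), np.float64(0.046)] [np.float64(-0.0079), np.float64(0.0069), np.float64(-0.0279)]
[np.float64(0.141), np.float64(0.06), np.float64(0.049)] [np.float64(-0.0079), np.float64(0.0069), np.float64(-0.0279)]
[np.float64(0.137), np.float64(0.067), np.float64(0.051)] [np.float64(-0.0079), np.float64(0.0069), np.float64(-0.0279)]
[np.float64(0.132), np.float64(0.074), np.float64(0.054)] [np.float64(-0.0079), np.float64(0.0069), np.float64(-0.0279)]
```

```bash
python3 -m creep '[0.154,0.03,0.038,-0.008,0.007,-0.028,0, 0.151,0.038,0.04,-0.008,0.007,-0.028,0, 0.148,0.046,0.043,-0.008,0.007,-0.028,0, 0.145,0.053,0.046,-0.008,0.007,-0.028,0, 0.141,0.06,0.049,-0.008,0.007,-0.028,0, 0.137,0.067,0.051,-0.008,0.007,-0.028,0, 0.132,0.074,0.054,-0.008,0.007,-0.028,0, 0,0,0,0,0,0,0]'
python3 - <<'E'
from h import *
plan(H+ax*(.08),Rnut(np.radians(-3.5)),1)
p,R=tool();d=get_image("wrist");pickle.dump((p,R,d),open("w1.pkl","wb"));cv2.imwrite("pics/w1.png",d["color"][...,::-1])
print(d["fov_y"],d["cx"],d["cy"],np.round(d["T_tool_cam"],3))
E
```

```text
time: 2.1
ee_pos: [0.6236, -0.0063, 0.2189]
ee_rot: [0.144, 0.698, 0.683, 0.162]
wrist_force: [0.1, 0.5, 0.9]
opening: 0.0853
finger_force: 0.0
dist [-0.0009 -0.0022  0.0009] turn deg [ 0.04 -0.25  0.19]
[np.float64(-0.011), np.float64(-0.002), np.float64(-0.006)] [np.float64(0.0003), np.float64(-0.0022), np.float64(0.0016)]
65.70646984690485 319.300572527518 204.77183841505476 [[-0.001 -0.954 -0.299  0.076]
 [ 1.    -0.001  0.001  0.001]
 [-0.001 -0.299  0.954 -0.133]
 [ 0.     0.     0.     1.   ]]
```

View pics/w1.png

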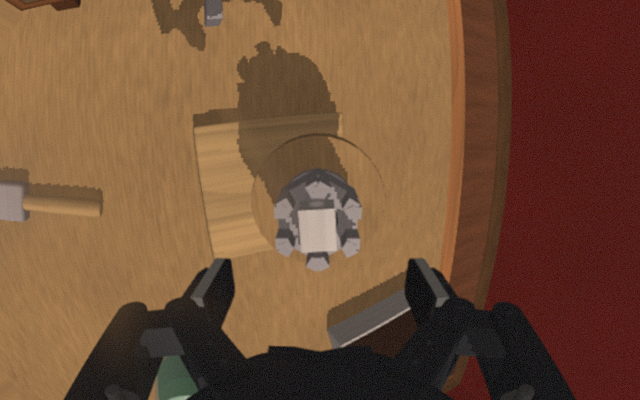

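The wrist view shows the nut at (318,222), centred between the fingers at (217,285) and (425,285). One wrist depth fit will refine the position.

```bash
cat >> h.py <<'E'
def wcloud(p,R,d):
    h,w=d["z_map"].shape;f=h/2/np.tan(np.radians(d["fov_y"])/2)
    v,u=np.mgrid[:h,:w];du=u-d["cx"];dv=v-d["cy"];r=np.hypot(du,dv)+1e-9;th=r/f;z=d["z_map"]
    k=np.tan(th)/r*z;P=np.stack([du*k,dv*k,z],-1)
    T=np.array(d["T_tool_cam"]);W=(P@T[:3,:3].T+T[:3,3])@R.T+p;W[z<=0]=np.nan
    return W
E
python3 - <<'E'
from h import *
W=wcloud(*pickle.load(open("w1.pkl","rb")))
q=W[160:275,260:375].reshape(-1,3);q=q[q[:,2]>.1]
h=H
for _ in range(3):
    r=axfit(q,h);h=r[0]
print(r,W[100,120],W[240,230])
E
```

```text
(array([ 0.64952676, -0.00582709,  0.15427487]), ((-0.002106747590005398, 0.0012732958421111107), (0.030355490744113922, 0.03129025548696518), 88.55972290039062), 1576, 1202, np.float64(0.44977702998439817), np.float64(0.5532450001754997)) [0.50298676 0.10315712 0.00154273] [ 0.60678252 -0.06003288  0.02070419]
```

Run:
```python
from h import *
W=wcloud(*pickle.load(open("w1.pkl","rb")))
q=W[160:275,260:375].reshape(-1,3);q=q[q[:,2]>.1]
l=(q-H)@B
f=l[(abs(l[:,2]-.013)<.0015)&(np.hypot(l[:,0],l[:,1])<.024)]
print(len(f),np.percentile(f,[3,50,97],axis=0))
t=l[(abs(l[:,2]-.009)<.0015)]
print(len(t),np.percentile(t,[3,50,97],axis=0))
hh,e=np.histogram(l[:,2],bins=np.arange(-.04,.02,.001));print(dict(zip(e.round(3),hh)))
for cx,cy in((0,0),(-.002,.002),(.001,.001),(-.001,.001)):
  m=l-[cx,cy,0];rr=np.hypot(m[:,0],m[:,1]);u=m[(abs(m[:,2]-.0085)<.0025)&(rr>.021)&(rr<.031)]
  a=np.exp(6j*np.arctan2(u[:,1],u[:,0])).mean();print(np.angle(a)/6,abs(a),len(u))
```

```text
1050 [[-1.15944618e-02 -1.28415895e-02  1.18717844e-02]
 [-1.94990589e-05  1.50450201e-03  1.39567730e-02]
 [ 1.19478368e-02  1.63682221e-02  1.44610580e-02]]
1063 [[-0.0280892  -0.02774356  0.00789975]
 [-0.00062508  0.00981588  0.00991407]
 [ 0.02769969  0.03183629  0.01046185]]
{np.float64(-0.04): np.int64(12), np.float64(-0.039): np.int64(17), np.float64(-0.038): np.int64(35), np.float64(-0.037): np.int64(41), np.float64(-0.036): np.int64(33), np.float64(-0.035): np.int64(11), np.float64(-0.034): np.int64(17), np.float64(-0.033): np.int64(22), np.float64(-0.032): np.int64(14), np.float64(-0.031): np.int64(23), np.float64(-0.03): np.int64(17), np.float64(-0.029): np.int64(17), np.float64(-0.028): np.int64(18), np.float64(-0.027): np.int64(19), np.float64(-0.026): np.int64(17), np.float64(-0.025): np.int64(17), np.float64(-0.024): np.int64(15), np.float64(-0.023): np.int64(27), np.float64(-0.022): np.int64(11), np.float64(-0.021): np.int64(25), np.float64(-0.02): np.int64(21), np.float64(-0.019): np.int64(24), np.float64(-0.018): np.int64(17), np.float64(-0.017): np.int64(17), np.f
[... 644 characters left out ...]
float64(0.003): np.int64(76), np.float64(0.004): np.int64(67), np.float64(0.005): np.int64(67), np.float64(0.006): np.int64(91), np.float64(0.007): np.int64(86), np.float64(0.008): np.int64(103), np.float64(0.009): np.int64(462), np.float64(0.01): np.int64(885), np.float64(0.011): np.int64(337), np.float64(0.012): np.int64(64), np.float64(0.013): np.int64(485), np.float64(0.014): np.int64(879), np.float64(0.015): np.int64(165), np.float64(0.016): np.int64(3), np.float64(0.017): np.int64(0), np.float64(0.018): np.int64(0)}
0.4619019752272078 0.5331291133347893 1212
0.4606219173160573 0.5569033091309792 1265
0.4627930295196603 0.5616271755538682 1300
0.46293777499567224 0.5567084712440221 1302
```

```bash
sed -i 's/^H=.*/H=np.array([.6531,-.0064,.1547])/' h.py
python3 - <<'E'
from h import *
plan(H-ax*.020,Rnut(np.radians(-3.6)),8)
E
```

```text
dist [ 0.0423  0.002  -0.0896] turn deg [-0.04 -0.15  0.2 ]
[np.float64(0.0), np.float64(0.0), np.float64(0.062)] [np.float64(-0.0), np.float64(-0.0002), np.float64(0.0002)]
[np.float64(0.0), np.float64(0.0), np.float64(0.062)] [np.float64(-0.0), np.float64(-0.0002), np.float64(0.0002)]
[np.float64(0.0), np.float64(0.0), np.float64(0.062)] [np.float64(-0.0), np.float64(-0.0002), np.float64(0.0002)]
[np.float64(0.0), np.float64(0.0), np.float64(0.062)] [np.float64(-0.0), np.float64(-0.0002), np.float64(0.0002)]
[np.float64(0.0), np.float64(0.0), np.float64(0.062)] [np.float64(-0.0), np.float64(-0.0002), np.float64(0.0002)]
[np.float64(0.0), np.float64(0.0), np.float64(0.062)] [np.float64(-0.0), np.float64(-0.0002), np.float64(0.0002)]
[np.float64(0.0), np.float64(0.0), np.float64(0.062)] [np.float64(-0.0), np.float64(-0.0002), np.float64(0.0002)]
[np.float64(0.0), np.float64(0.0), np.float64(0.062)] [np.float64(-0.0), np.float64(-0.0002), np.float64(0.0002)]
```

```bash
python3 -m creep '[0,0,0.065,0,0,0,0, 0,0,0.065,0,0,0,0, 0,0,0.065,0,0,0,0, 0,0,0.065,0,0,0,0, 0,0,0.065,0,0,0,0, 0,0,0.06,0,0,0,0, 0,0,0.06,0,0,0,0, 0,0,0.05,0,0,0,0]' && python3 -m creep '[0,0,0,0,0,0,0, 0,0,0,0,0,0,1, 0,0,0,0,0,0,1, 0,0,0,0,0,0,1, 0,0,0,0,0,0,1, 0,0,0,0,0,0,1, 0,0,0,0,0,0,1, 0,0,0,0,0,0,1]' 40
python3 - <<'E'
from h import *
o=observe();print(o["joint_pos"].round(3),o["wrist_force"],o["opening"]);plan(H-ax*.020,Rnut(np.radians(-3.6)),1)
E
```

```text
time: 2.82
ee_pos: [0.6642, -0.0094, 0.1294]
ee_rot: [0.145, 0.7, 0.681, 0.161]
wrist_force: [0.1, 0.6, 0.1]
opening: 0.0854
finger_force: 0.0
time: 3.48
ee_pos: [0.6632, -0.0087, 0.1308]
ee_rot: [0.145, 0.699, 0.681, 0.16]
wrist_force: [-5.0, -1.1, 2.5]
opening: 0.0575
finger_force: 46.3
[-0.187  0.282  1.764  0.151  0.675 -0.259] [-5.01831066 -1.06301936  2.46520686] 0.057472670650919946
dist [ 0.0017  0.0027 -0.0014] turn deg [-0.05 -0.04  0.04]
[np.float64(0.014), np.float64(0.004), np.float64(0.01)] [np.float64(-0.0004), np.float64(-0.0003), np.float64(0.0004)]
```

```bash
python3 -m creep '[0,0,0,0,0,0.02,1, 0,0,0,0,0,0.035,1, 0,0,0,0,0,0.035,1, 0,0,0,0,0,0.035,1, 0,0,0,0,0,0.035,1, 0,0,0,0,0,0.035,1, 0,0,0,0,0,0.025,1, 0,0,0,0,0,0,1]' 60
python3 - <<'E'
from h import *
o=observe();print(o["joint_pos"].round(3),o["wrist_force"],o["moment"],o["opening"]);plan(H-ax*.020,Rnut(np.radians(-30)),1)
E
```

```text
time: 4.15
ee_pos: [0.6619, -0.0084, 0.1302]
ee_rot: [0.105, 0.832, 0.512, 0.187]
wrist_force: [-11.5, -1.9, 6.1]
opening: 0.0575
finger_force: 63.4
[-0.187  0.281  1.766  0.151  0.677  0.183] [-11.53576544  -1.91748916   6.1150404 ] [-0.10366175  1.1046128  -0.22468255] 0.057461048221883304
dist [ 0.003   0.0024 -0.0009] turn deg [-0.21  0.03  1.15]
[np.float64(0.016), np.float64(0.005), np.float64(0.011)] [np.float64(-0.0018), np.float64(0.0003), np.float64(0.0101)]
```

```bash
python3 -m creep '[0,0,0,0,0,0.01,1, 0,0,0,0,0,0,1, 0,0,0,0,0,0,1, 0,0,0,0,0,0,0, 0,0,0,0,0,0,0, 0,0,0,0,0,0,0, 0,0,0,0,0,0,0, 0,0,0,0,0,0,0]'
python3 - <<'E'
from h import *
plan(H-ax*.020,Rnut(np.radians(-30)),1)
E
python3 -m creep '[0,0,-0.05,0,0,0,0, 0,0,-0.08,0,0,0,0, 0,0,-0.1,0,0,0,0, 0,0,-0.1,0,0,0,0, 0,0,-0.1,0,0,0,0, 0,0,-0.1,0,0,0,0, 0,0,0,0,0,0,0, 0,0,0,0,0,0,0]'
cat > m2.py <<'E'
from h import *
p,R=tool();d=get_image("wrist");cv2.imwrite("pics/w2.png",d["color"][...,::-1])
W=wcloud(p,R,d);q=W.reshape(-1,3);l=(q-H)@B
l=l[(np.hypot(l[:,0],l[:,1])<.04)&(l[:,2]<.02)&(l[:,2]>-.03)]
f=l[(abs(l[:,2]-.0138)<.0015)&(np.hypot(l[:,0],l[:,1])<.024)]
print(len(f),np.percentile(f,[3,50,97],axis=0).round(4))
c0=(np.percentile(f,3,axis=0)+np.percentile(f,97,axis=0))[:2]/2
m=l-[*c0,0];rr=np.hypot(m[:,0],m[:,1]);u=m[(abs(m[:,2]-.0095)<.0025)&(rr>.021)&(rr<.031)]
a=np.exp(6j*np.arctan2(u[:,1],u[:,0])).mean();print("tooth",np.angle(a)/6,abs(a),len(u))
# axle face edge direction
fr=cv2.minAreaRect(np.ascontiguousarray(f[:,:2],dtype=np.float32));print(fr)
E
python3 m2.py
```

```text
time: 4.82
ee_pos: [0.6652, -0.0088, 0.1313]
ee_rot: [0.106, 0.836, 0.504, 0.191]
wrist_force: [-0.6, 0.7, 0.2]
opening: 0.0851
finger_force: 0.0
dist [-0.0003  0.0028 -0.002 ] turn deg [ 0.15 -0.1   0.08]
[np.float64(0.01), np.float64(-0.011), np.float64(0.009)] [np.float64(0.0013), np.float64(-0.0009), np.float64(0.0007)]
time: 5.48
ee_pos: [0.6204, -0.0106, 0.2289]
ee_rot: [0.107, 0.836, 0.503, 0.192]
wrist_force: [-0.6, 0.7, -0.3]
opening: 0.0851
finger_force: 0.0
1420 [[-0.0114 -0.0136  0.0129]
 [ 0.0002  0.0011  0.014 ]
 [ 0.0115  0.0151  0.0151]]
tooth -0.0030071652878718154 0.6430289438196768 1497
((-0.0054025799036026, -0.001200234517455101), (0.03604807332158089, 0.03440678119659424), 1.2991362810134888)
```

View pics/w2.png

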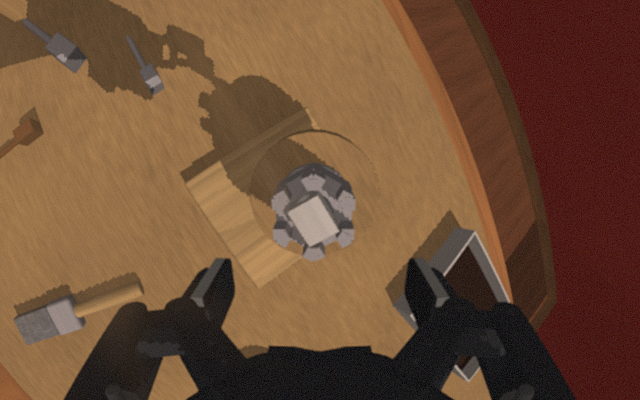

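The nut reads about 0 rad and its slots line up with the axle's sides. Now to the pin.

Run:
```python
from h import *
plan(np.array([.523,.280,.15]),Rpin(np.radians(24.5)),15)
```

```text
dist [-0.0967  0.2904 -0.085 ] turn deg [ 25.98  -1.71 -51.5 ]
[np.float64(0.066), np.float64(-0.082), np.float64(0.013)] [np.float64(0.0151), np.float64(-0.001), np.float64(-0.03)]
[np.float64(0.071), np.float64(-0.077), np.float64(0.016)] [np.float64(0.0151), np.float64(-0.001), np.float64(-0.03)]
[np.float64(0.075), np.float64(-0.072), np.float64(0.018)] [np.float64(0.0151), np.float64(-0.001), np.float64(-0.03)]
[np.float64(0.079), np.float64(-0.067), np.float64(0.02)] [np.float64(0.0151), np.float64(-0.001), np.float64(-0.03)]
[np.float64(0.083), np.float64(-0.062), np.float64(0.022)] [np.float64(0.0151), np.float64(-0.001), np.float64(-0.03)]
[np.float64(0.087), np.float64(-0.056), np.float64(0.023)] [np.float64(0.0151), np.float64(-0.001), np.float64(-0.03)]
[np.float64(0.09), np.float64(-0.05), np.float64(0.025)] [np.float64(0.0151), np.float64(-0.001), np.float64(-0.03)]
[np.float64(0.093), np.float64(-0.044), np.float64(0.026)] [np.float64(0.0151), np.float64(-0.001), np.float64(-0.03)]
[np.float64(0.095), np.float64(-0.037), np.float64(0.027)] [np.float64(0.0151), np.float64(-0.001), np.float64(-0.03)]
[np.float64(0.098), np.float64(-0.031), np.float64(0.028)] [np.float64(0.0151), np.float64(-0.001), np.float64(-0.03)]
[np.float64(0.099), np.float64(-0.024), np.float64(0.028)] [np.float64(0.0151), np.float64(-0.001), np.float64(-0.03)]
[np.float64(0.1), np.float64(-0.017), np.float64(0.029)] [np.float64(0.0151), np.float64(-0.001), np.float64(-0.03)]
[np.float64(0.101), np.float64(-0.01), np.float64(0.029)] [np.float64(0.0151), np.float64(-0.001), np.float64(-0.03)]
[np.float64(0.102), np.float64(-0.003), np.float64(0.029)] [np.float64(0.0151), np.float64(-0.001), np.float64(-0.03)]
[np.float64(0.102), np.float64(0.004), np.float64(0.029)] [np.float64(0.0151), np.float64(-0.001), np.float64(-0.03)]
```

```bash
python3 -m creep '[0.066,-0.082,-0.01,0.015,-0.001,-0.03,0, 0.071,-0.077,-0.01,0.015,-0.001,-0.03,0, 0.075,-0.072,0,0.015,-0.001,-0.03,0, 0.079,-0.067,0.01,0.015,-0.001,-0.03,0, 0.083,-0.062,0.022,0.015,-0.001,-0.03,0, 0.087,-0.056,0.023,0.015,-0.001,-0.03,0, 0.09,-0.05,0.025,0.015,-0.001,-0.03,0, 0.093,-0.044,0.026,0.015,-0.001,-0.03,0]' && python3 -m creep '[0.095,-0.037,0.037,0.015,-0.001,-0.03,0, 0.098,-0.031,0.038,0.015,-0.001,-0.03,0, 0.099,-0.024,0.038,0.015,-0.001,-0.03,0, 0.1,-0.017,0.039,0.015,-0.001,-0.03,0, 0.101,-0.01,0.039,0.015,-0.001,-0.03,0, 0.102,-0.003,0.039,0.015,-0.001,-0.03,0, 0.102,0.004,0.04,0.015,-0.001,-0.03,0, 0,0,0,0,0,0,0]'
cat > m3.py <<'E'
from h import *
p,R=tool();d=get_image("wrist");cv2.imwrite("pics/w3.png",d["color"][...,::-1])
W=wcloud(p,R,d).reshape(-1,3);W=W[np.hypot(W[:,0]-.523,W[:,1]-.28)<.13]
hd=W[(W[:,2]>.034)&(W[:,2]<.047)&(np.hypot(W[:,0]-.523,W[:,1]-.28)<.035)]
print(len(hd),np.median(hd[:,2]),cv2.minAreaRect(np.ascontiguousarray(hd[:,:2],dtype=np.float32)))
rd=W[(W[:,2]>.021)&(W[:,2]<.03)&(np.hypot(W[:,0]-.523,W[:,1]-.28)<.11)&(np.hypot(W[:,0]-.523,W[:,1]-.28)>.035)]
if len(rd)>5: print(len(rd),cv2.fitLine(np.ascontiguousarray(rd[:,:2],dtype=np.float32),cv2.DIST_HUBER,0,.01,.01).ravel())
plan(np.array([.523,.280,.15]),Rpin(np.radians(24.5)),1)
E
python3 m3.py
```

```text
time: 6.2
ee_pos: [0.5609, 0.1448, 0.1929]
ee_rot: [0.05, 0.7, 0.707, 0.09]
wrist_force: [0.3, -0.6, -0.7]
opening: 0.0852
finger_force: 0.0
time: 6.87
ee_pos: [0.5159, 0.2827, 0.1372]
ee_rot: [-0.002, 0.539, 0.843, -0.002]
wrist_force: [-0.5, -0.2, -0.6]
opening: 0.0855
finger_force: 0.0
1476 0.04111162761464509 ((0.5235025882720947, 0.28164607286453247), (0.023486986756324768, 0.03990187123417854), 24.945096969604492)
1378 [0.37131983 0.928505   0.48416382 0.32259458]
dist [ 0.0063 -0.0011  0.004 ] turn deg [-0.18  0.04  0.2 ]
[np.float64(-0.018), np.float64(0.026), np.float64(-0.02)] [np.float64(-0.0016), np.float64(0.0003), np.float64(0.0018)]
```

View pics/w3.png

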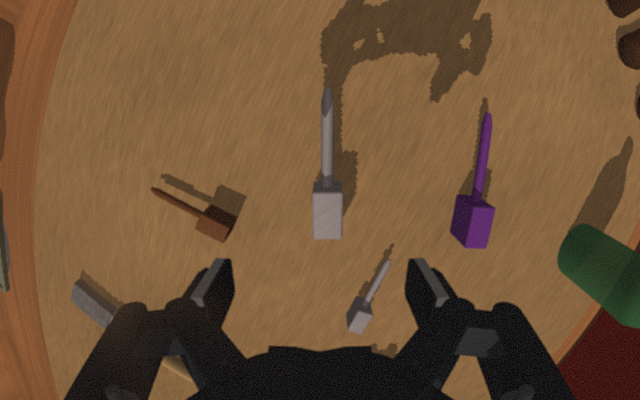

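Run:
```python
from h import *
plan(np.array([.5234,.2812,.026]),Rpin(np.radians(24.9)),7)
```

```text
dist [ 6.7e-03  1.0e-04 -1.2e-01] turn deg [-0.18  0.04 -0.2 ]
[np.float64(-0.002), np.float64(0.005), np.float64(0.086)] [np.float64(-0.0002), np.float64(0.0), np.float64(-0.0002)]
[np.float64(-0.002), np.float64(0.005), np.float64(0.086)] [np.float64(-0.0002), np.float64(0.0), np.float64(-0.0002)]
[np.float64(-0.002), np.float64(0.005), np.float64(0.086)] [np.float64(-0.0002), np.float64(0.0), np.float64(-0.0002)]
[np.float64(-0.002), np.float64(0.005), np.float64(0.086)] [np.float64(-0.0002), np.float64(0.0), np.float64(-0.0002)]
[np.float64(-0.002), np.float64(0.004), np.float64(0.086)] [np.float64(-0.0002), np.float64(0.0), np.float64(-0.0002)]
[np.float64(-0.002), np.float64(0.004), np.float64(0.086)] [np.float64(-0.0002), np.float64(0.0), np.float64(-0.0002)]
[np.float64(-0.002), np.float64(0.004), np.float64(0.086)] [np.float64(-0.0002), np.float64(0.0), np.float64(-0.0002)]
```

```bash
python3 -m creep '[-0.005,0.01,0.1,-0.001,0,-0.001,0, -0.005,0.01,0.1,0,0,0,0, -0.003,0.01,0.1,0,0,0,0, 0,0,0.1,0,0,0,0, 0,0,0.1,0,0,0,0, 0,0,0.06,0,0,0,0, 0,0,0.04,0,0,0,0, 0,0,0,0,0,0,0]'
python3 - <<'E'
from h import *
plan(np.array([.5234,.2812,.026]),Rpin(np.radians(24.9)),1)
E
python3 -m creep '[0,0,0,0,0,0,0.6, 0,0,0,0,0,0,1, 0,0,0,0,0,0,1, 0,0,0,0,0,0,1, 0,0,0,0,0,0,1, 0,0,0,0,0,0,1, 0,0,0,0,0,0,1, 0,0,0,0,0,0,1]' 50
```

```text
time: 7.58
ee_pos: [0.5241, 0.2789, 0.0191]
ee_rot: [0.0, 0.54, 0.842, -0.0]
wrist_force: [0.4, -0.7, 0.6]
opening: 0.0852
finger_force: 0.0
dist [-0.0007  0.0023 -0.0011] turn deg [-0.    0.06 -0.3 ]
[np.float64(0.012), np.float64(0.002), np.float64(0.005)] [np.float64(-0.0), np.float64(0.0005), np.float64(-0.0026)]
time: 8.25
ee_pos: [0.526, 0.2803, 0.0224]
ee_rot: [0.002, 0.54, 0.842, 0.002]
wrist_force: [-2.7, -0.7, 6.2]
opening: 0.0232
finger_force: 50.8
```

```bash
python3 -m creep '[0,0,-0.05,0,0,0,1, 0,0,-0.15,0,0,0,1, 0,0,-0.18,0,0,0,1, 0,0,-0.18,0,0,0,1, 0,0,-0.18,0,0,0,1, 0,0,-0.18,0,0,0,1, 0,0,-0.18,0,0,0,1, 0,0,-0.1,0,0,0,1]' 60
python3 - <<'E'
from h import *
plan(np.array([.652,-.155,.27])-ys*.002,Rpin(np.radians(2.05)),15)
E
```

```text
time: 8.92
ee_pos: [0.5256, 0.2805, 0.2661]
ee_rot: [0.003, 0.54, 0.842, 0.004]
wrist_force: [1.1, 0.8, -3.5]
opening: 0.0231
finger_force: 59.7
dist [ 0.1265 -0.4375 -0.0041] turn deg [ 6.000e-01 -2.000e-02  2.262e+01]
[np.float64(-0.15), np.float64(-0.023), np.float64(0.001)] [np.float64(0.0004), np.float64(-0.0), np.float64(0.0132)]
[np.float64(-0.151), np.float64(-0.019), np.float64(0.001)] [np.float64(0.0004), np.float64(-0.0), np.float64(0.0132)]
[np.float64(-0.151), np.float64(-0.015), np.float64(0.001)] [np.float64(0.0004), np.float64(-0.0), np.float64(0.0132)]
[np.float64(-0.151), np.float64(-0.011), np.float64(0.001)] [np.float64(0.0004), np.float64(-0.0), np.float64(0.0132)]
[np.float64(-0.152), np.float64(-0.007), np.float64(0.001)] [np.float64(0.0004), np.float64(-0.0), np.float64(0.0132)]
[np.float64(-0.152), np.float64(-0.003), np.float64(0.001)] [np.float64(0.0004), np.float64(-0.0), np.float64(0.0132)]
[np.float64(-0.152), np.float64(0.001), np.float64(0.001)] [np.float64(0.0004), np.float64(-0.0), np.float64(0.0132)]
[np.float64(-0.152), np.float64(0.005), np.float6
[... 192 characters left out ...]
loat64(-0.151), np.float64(0.013), np.float64(0.001)] [np.float64(0.0004), np.float64(-0.0), np.float64(0.0132)]
[np.float64(-0.151), np.float64(0.017), np.float64(0.001)] [np.float64(0.0004), np.float64(-0.0), np.float64(0.0132)]
[np.float64(-0.15), np.float64(0.021), np.float64(0.001)] [np.float64(0.0004), np.float64(-0.0), np.float64(0.0132)]
[np.float64(-0.15), np.float64(0.025), np.float64(0.001)] [np.float64(0.0004), np.float64(-0.0), np.float64(0.0132)]
[np.float64(-0.149), np.float64(0.029), np.float64(0.001)] [np.float64(0.0004), np.float64(-0.0), np.float64(0.0132)]
[np.float64(-0.148), np.float64(0.033), np.float64(0.001)] [np.float64(0.0004), np.float64(-0.0), np.float64(0.0132)]
```

```bash
python3 -m creep '[-0.1,-0.018,0,0,0,0.008,1, -0.15,-0.023,0,0,0,0.014,1, -0.151,-0.019,0,0,0,0.014,1, -0.151,-0.014,0,0,0,0.014,1, -0.151,-0.01,0,0,0,0.014,1, -0.152,-0.006,0,0,0,0.014,1, -0.152,-0.002,0,0,0,0.014,1, -0.152,0.003,0,0,0,0.014,1]' && python3 -m creep '[-0.152,0.007,0,0,0,0.014,1, -0.151,0.012,0,0,0,0.014,1, -0.151,0.016,0,0,0,0.014,1, -0.15,0.02,0,0,0,0.014,1, -0.15,0.025,0,0,0,0.014,1, -0.149,0.03,0,0,0,0.013,1, -0.148,0.033,0,0,0,0.013,1, -0.05,0.01,0,0,0,0.006,1]'
cat > m4.py <<'E'
from h import *
import sys
p,R=tool();d=get_image("wrist");W=wcloud(p,R,d).reshape(-1,3)
l=(W-p)@R   # tool coords; pin rod along +x tool
rd=l[(l[:,0]>.03)&(l[:,0]<.088)&(abs(l[:,1])<.02)&(abs(l[:,2])<.02)]
print("tool",p.round(4),"rod n",len(rd))
# visible (top) surface: z ~ axis-5mm
for a,b in((.03,.045),(.045,.06),(.06,.075),(.075,.09)):
    s=rd[(rd[:,0]>a)&(rd[:,0]<b)]
    if len(s)>3: print(a,"y lo/mid/hi",np.percentile(s[:,1],[3,50,97]).round(4),"ztop",np.percentile(s[:,2],5).round(4))
tip=l[(l[:,0]>.06)&(l[:,0]<.13)&(abs(l[:,1])<.012)&(abs(l[:,2])<.015)];print("tip x",np.percentile(tip[:,0],99.5))
S=get_image("side");V=cloud(S).reshape(-1,3);l=(V-p)@R
rd=l[(l[:,0]>.03)&(l[:,0]<.12)&(abs(l[:,1])<.02)&(abs(l[:,2])<.02)]
if len(rd)>10:print("side rod",len(rd),np.percentile(rd,[2,50,98],axis=0).round(4),cv2.fitLine(np.ascontiguousarray(rd,dtype=np.float32),cv2.DIST_HUBER,0,.01,.01).ravel().round(4))
a=np.vstack([d["color"],S["color"]])[...,::-1];cv2.imwrite(sys.argv[1],cv2.resize(a,None,fx=.75,fy=.75,interpolation=cv2.INTER_AREA))
E
python3 m4.py pics/p4.png
```

```text
time: 9.58
ee_pos: [0.5842, 0.0537, 0.2605]
ee_rot: [0.001, 0.626, 0.78, 0.001]
wrist_force: [1.4, 0.6, -3.0]
opening: 0.0234
finger_force: 59.6
time: 10.25
ee_pos: [0.6437, -0.1643, 0.2602]
ee_rot: [0.002, 0.704, 0.711, 0.001]
wrist_force: [-1.0, -0.1, -2.9]
opening: 0.023
finger_force: 59.6
tool [ 0.6437 -0.1643  0.2602] rod n 3053
0.03 y lo/mid/hi [-0.0043  0.0005  0.005 ] ztop -0.0044
0.045 y lo/mid/hi [-0.0043  0.0001  0.0048] ztop -0.0045
0.06 y lo/mid/hi [-0.0046  0.0001  0.0052] ztop -0.0044
0.075 y lo/mid/hi [-0.0045  0.0001  0.0048] ztop -0.0044
tip x 0.1012433063836071
side rod 140 [[ 0.0316 -0.0052 -0.0036]
 [ 0.0697 -0.0024 -0.0008]
 [ 0.1019  0.0026  0.0052]] [ 9.998e-01  1.510e-02  1.270e-02  6.800e-02 -2.000e-03 -2.000e-04]
```

View pics/p4.png

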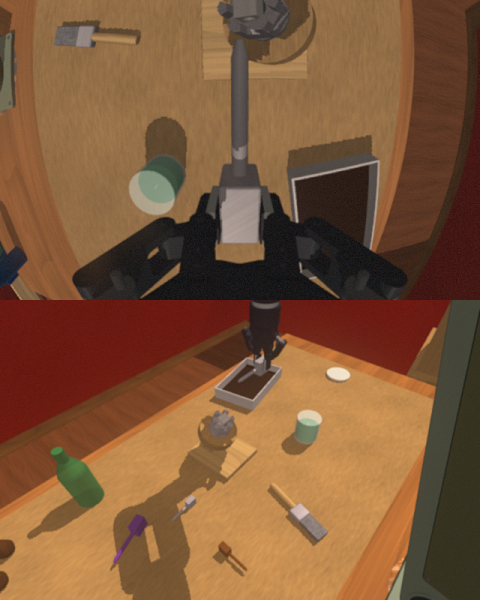

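```bash
cat >> h.py <<'E'
HI=np.array([.6527,-.006,.1545])
def Gpin(s,dx=0,dz=0): # head centre s metres before the hole along insertion; pin in tool at (.0013,.0003,.0006)
    R=Rpin(YAW);return HI-ys*s-R@np.array([.0013,.0003,.0006])+np.array([dx,0,.008+dz]),R
E
python3 - <<'E'
from h import *
plan(*Gpin(.150),7)
E
```

```text
dist [ 0.0145  0.0048 -0.105 ] turn deg [ 0.13 -0.06 -1.42]
[np.float64(0.003), np.float64(0.01), np.float64(0.075)] [np.float64(0.0002), np.float64(-0.0001), np.float64(-0.0018)]
[np.float64(0.003), np.float64(0.01), np.float64(0.075)] [np.float64(0.0002), np.float64(-0.0001), np.float64(-0.0018)]
[np.float64(0.003), np.float64(0.01), np.float64(0.075)] [np.float64(0.0002), np.float64(-0.0001), np.float64(-0.0018)]
[np.float64(0.003), np.float64(0.01), np.float64(0.075)] [np.float64(0.0002), np.float64(-0.0001), np.float64(-0.0018)]
[np.float64(0.003), np.float64(0.01), np.float64(0.075)] [np.float64(0.0002), np.float64(-0.0001), np.float64(-0.0018)]
[np.float64(0.003), np.float64(0.01), np.float64(0.075)] [np.float64(0.0002), np.float64(-0.0001), np.float64(-0.0018)]
[np.float64(0.003), np.float64(0.01), np.float64(0.075)] [np.float64(0.0002), np.float64(-0.0001), np.float64(-0.0018)]
```

```bash
python3 -m creep '[0.003,0.01,0.075,0,0,-0.002,1, 0.003,0.01,0.075,0,0,-0.002,1, 0.003,0.01,0.075,0,0,-0.002,1, 0.003,0.01,0.075,0,0,-0.002,1, 0.003,0.01,0.075,0,0,-0.002,1, 0.003,0.01,0.075,0,0,-0.002,1, 0.003,0.01,0.075,0,0,-0.001,1, 0,0,0,0,0,0,1]'
python3 - <<'E'
from h import *
plan(*Gpin(.150),1)
p,R=tool();d=get_image("wrist");W=wcloud(p,R,d).reshape(-1,3);l=(W-H)@B
l=l[(np.hypot(l[:,0],l[:,1])<.04)&(l[:,2]<.02)&(l[:,2]>-.03)]
f=l[(abs(l[:,2]-.0138)<.002)&(np.hypot(l[:,0],l[:,1])<.024)]
print(len(f),np.percentile(f,[3,50,97],axis=0).round(4))
lt=(W-p)@R
rd=lt[(lt[:,0]>.03)&(lt[:,0]<.09)&(abs(lt[:,1])<.02)&(abs(lt[:,2])<.02)]
print(np.percentile(rd,[3,50,97],axis=0).round(4),np.percentile(rd[:,2],5))
u,v=300,60
cv2.imwrite("pics/p5.png",cv2.resize(d["color"][0:200,190:450],None,fx=3,fy=3,interpolation=2)[...,::-1])
E
```

```text
time: 11.02
ee_pos: [0.6557, -0.153, 0.1516]
ee_rot: [-0.003, 0.692, 0.722, 0.0]
wrist_force: [-1.1, -0.2, -4.8]
opening: 0.0231
finger_force: 59.5
dist [ 0.0021 -0.0043  0.0035] turn deg [-0.18 -0.24  0.34]
[np.float64(-0.022), np.float64(0.01), np.float64(-0.018)] [np.float64(-0.0016), np.float64(-0.0021), np.float64(0.0029)]Traceback (most recent call last):
  File "<stdin>", line 6, in <module>
    return _quantile_unchecked(
        a, q, axis, out, overwrite_input, method, keepdims, weights)
    return _ureduce(a,
                    func=_quantile_ureduce_func,
    ...<5 lines>...
                    overwrite_input=overwrite_input,
                    method=method)
    r = func(a, **kwargs)
    result = _quantile(arr,
                       quantiles=q,
    ...<2 lines>...
                       out=out,
                       weights=wgt)
    slices_having_nans = np.isnan(arr[-1, ...])
                                  ~~~^^^^^^^^^
IndexError: index -1 is out of bounds for axis 0 with size 0
```

```bash
python3 -m creep '[0,0.003,-0.006,-0.001,-0.001,0.002,1, 0,0.003,-0.006,-0.001,-0.001,0.001,1, 0,0.003,-0.006,0,0,0,1, 0,0,0,0,0,0,1, 0,0,0,0,0,0,1, 0,0,0,0,0,0,1, 0,0,0,0,0,0,1, 0,0,0,0,0,0,1]'
python3 - <<'E'
from h import *
for _ in range(1): plan(*Gpin(.150),1)
p,R=tool();d=get_image("wrist");W=wcloud(p,R,d).reshape(-1,3);l=(W-H)@B
np.save("w5.npy",W)
l=l[(np.hypot(l[:,0],l[:,1])<.04)&(l[:,2]<.025)&(l[:,2]>-.03)];print(len(l))
lt=(W-p)@R
rd=lt[(lt[:,0]>.03)&(lt[:,0]<.09)&(abs(lt[:,1])<.02)&(abs(lt[:,2])<.02)]
print(np.percentile(rd,[3,50,97],axis=0).round(4),np.percentile(rd[:,2],5))
V=cloud(get_image("side")).reshape(-1,3);V=V[(V[:,2]>.125)&(abs(V[:,0]-.655)<.02)&(V[:,1]<-.05)&(V[:,1]>-.12)];print("side",len(V),V.mean(0))
im=np.hstack([cv2.resize(d["color"][0:200,220:420],(600,600),interpolation=2)])
cv2.imwrite("pics/p5.png",im[...,::-1])
plan(*Gpin(.150),1)
E
```

```text
time: 11.73
ee_pos: [0.6599, -0.155, 0.1602]
ee_rot: [0.004, 0.695, 0.719, 0.002]
wrist_force: [-0.1, 0.1, -3.7]
opening: 0.0233
finger_force: 59.5
dist [-0.0021 -0.0022 -0.0051] turn deg [ 0.48  0.2  -0.08]
[np.float64(-0.01), np.float64(-0.011), np.float64(0.026)] [np.float64(0.0042), np.float64(0.0017), np.float64(-0.0007)]
3090
[[ 0.0321 -0.0044 -0.0045]
 [ 0.0616  0.0001 -0.003 ]
 [ 0.0883  0.0049  0.0004]] -0.004377316630641145
side 903 [ 0.65636913 -0.10987609  0.33933703]
dist [-0.0021 -0.0022 -0.005 ] turn deg [ 0.47  0.19 -0.08]
[np.float64(-0.01), np.float64(-0.011), np.float64(0.025)] [np.float64(0.0041), np.float64(0.0017), np.float64(-0.0007)]
```

View pics/p5.png

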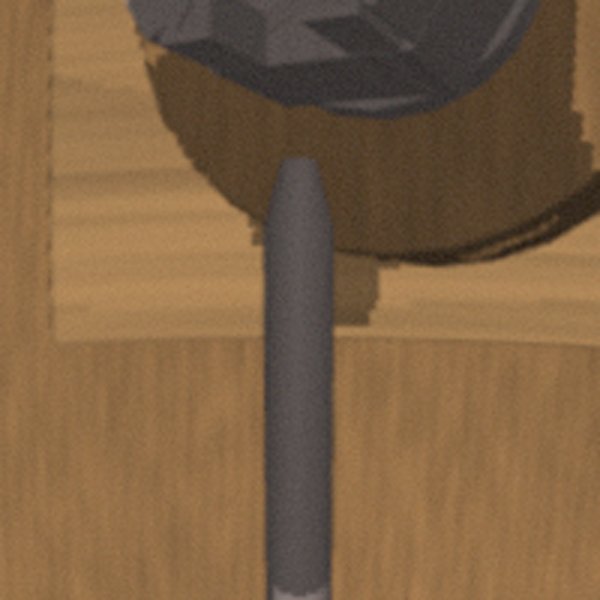

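```bash
python3 -m creep '[0,0,0,0,0,0,1, 0,0,0,0,0,0,1, 0,0,0,0,0,0,1, 0,0,0,0,0,0,1, 0,0,0,0,0,0,1, 0,0,0,0,0,0,1, 0,0,0,0,0,0,1, 0,0,0,0,0,0,1]'
python3 - <<'E'
from h import *
print(observe()["qd"].round(3)); plan(*Gpin(.150),1)
W=np.load("w5.npy");l=(W-H)@B;l=l[(np.hypot(l[:,0],l[:,1])<.04)&(l[:,2]<.025)&(l[:,2]>-.03)]
hh,e=np.histogram(l[:,2],bins=np.arange(.004,.022,.001));print(hh)
f=l[(l[:,2]>.0115)&(np.hypot(l[:,0],l[:,1])<.024)]
print(len(f),np.percentile(f,[3,50,97],axis=0).round(4))
E
```

```text
time: 12.5
ee_pos: [0.66, -0.155, 0.1602]
ee_rot: [0.004, 0.695, 0.719, 0.002]
wrist_force: [-0.2, -0.8, -3.2]
opening: 0.0231
finger_force: 59.5
[ 0.002  0.     0.001  0.    -0.002 -0.   ]
dist [-0.0022 -0.0022 -0.0051] turn deg [ 0.48  0.2  -0.08]
[np.float64(-0.01), np.float64(-0.011), np.float64(0.026)] [np.float64(0.0042), np.float64(0.0018), np.float64(-0.0007)]
[ 56  65  53  48  69 198 253  60   1   0   0   0   0   0   0   0   0]Traceback (most recent call last):
  File "<stdin>", line 6, in <module>
    return _quantile_unchecked(
        a, q, axis, out, overwrite_input, method, keepdims, weights)
    return _ureduce(a,
                    func=_quantile_ureduce_func,
    ...<5 lines>...
                    overwrite_input=overwrite_input,
                    method=method)
    r = func(a, **kwargs)
    result = _quantile(arr,
                       quantiles=q,
    ...<2 lines>...
                       out=out,
                       weights=wgt)
    slices_having_nans = np.isnan(arr[-1, ...])
                                  ~~~^^^^^^^^^
IndexError: index -1 is out of bounds for axis 0 with size 0
```

```bash
python3 -m creep '[0,-0.004,0.008,0.002,0.001,0,1, 0,-0.004,0.008,0.002,0.001,0,1, 0,-0.003,0.007,0,0,0,1, 0,0,0,0,0,0,1, 0,0,0,0,0,0,1, 0,0,0,0,0,0,1, 0,0,0,0,0,0,1, 0,0,0,0,0,0,1]'
python3 - <<'E'
from h import *
plan(*Gpin(.150,0,.0005),1)
E
```

```text
time: 13.17
ee_pos: [0.6579, -0.1551, 0.1557]
ee_rot: [0.0, 0.695, 0.719, 0.0]
wrist_force: [0.0, 1.0, -3.0]
opening: 0.023
finger_force: 59.5
dist [-0.0001 -0.0021 -0.0001] turn deg [ 0.04 -0.03 -0.08]
[np.float64(-0.01), np.float64(-0.001), np.float64(0.001)] [np.float64(0.0003), np.float64(-0.0002), np.float64(-0.0007)]
```

```bash
python3 -m creep '[0.025,0,0,0,0,0,1, 0.025,0,0,0,0,0,1, 0.025,0,0,0,0,0,1, 0.025,0,0,0,0,0,1, 0.025,0,0,0,0,0,1, 0.025,0,0,0,0,0,1, 0,0,0,0,0,0,1, 0,0,0,0,0,0,1]'
python3 - <<'E'
from h import *
plan(*Gpin(.118,0,.0005),1)
E
```

```text
time: 13.83
ee_pos: [0.6568, -0.1246, 0.1556]
ee_rot: [-0.0, 0.695, 0.719, 0.0]
wrist_force: [0.6, 0.5, -2.8]
opening: 0.0232
finger_force: 59.5
dist [-0.0001 -0.0006 -0.    ] turn deg [ 0.02 -0.02 -0.03]
[np.float64(-0.003), np.float64(-0.001), np.float64(0.0)] [np.float64(0.0002), np.float64(-0.0002), np.float64(-0.0003)]
```

Through the slot without contact. Now into the hole, gently.

```bash
python3 -m creep '[0.015,0,0,0,0,0,1, 0.015,0,0,0,0,0,1, 0.015,0,0,0,0,0,1, 0.015,0,0,0,0,0,1, 0.015,0,0,0,0,0,1, 0,0,0,0,0,0,1, 0,0,0,0,0,0,1, 0,0,0,0,0,0,1]'
python3 - <<'E'
from h import *
plan(*Gpin(.103,0,.0005),1)
E
```

```text
time: 14.5
ee_pos: [0.6563, -0.1102, 0.1557]
ee_rot: [0.0, 0.695, 0.719, 0.0]
wrist_force: [0.3, 0.5, -2.9]
opening: 0.023
finger_force: 59.5
dist [-0.0002 -0.0001 -0.0001] turn deg [ 0.02 -0.02 -0.08]
[np.float64(-0.0), np.float64(-0.001), np.float64(0.0)] [np.float64(0.0002), np.float64(-0.0002), np.float64(-0.0007)]
```

```bash
python3 -m creep '[0.02,0,0,0,0,0,1, 0.02,0,0,0,0,0,1, 0.02,0,0,0,0,0,1, 0.02,0,0,0,0,0,1, 0.02,0,0,0,0,0,1, 0.02,0,0,0,0,0,1, 0,0,0,0,0,0,1, 0,0,0,0,0,0,1]'
python3 - <<'E'
from h import *
plan(*Gpin(.079,0,.0005),1)
E
```

```text
time: 15.17
ee_pos: [0.6554, -0.0858, 0.1557]
ee_rot: [-0.0, 0.695, 0.719, 0.0]
wrist_force: [-0.1, -0.5, -3.6]
opening: 0.023
finger_force: 59.5
dist [-0.0002 -0.0005 -0.0001] turn deg [ 0.02 -0.02 -0.04]
[np.float64(-0.002), np.float64(-0.001), np.float64(0.0)] [np.float64(0.0002), np.float64(-0.0002), np.float64(-0.0004)]
```

```bash
python3 -m creep '[0.02,0,0,0,0,0,1, 0.02,0,0,0,0,0,1, 0.02,0,0,0,0,0,1, 0.02,0,0,0,0,0,1, 0.02,0,0,0,0,0,1, 0.02,0,0,0,0,0,1, 0,0,0,0,0,0,1, 0,0,0,0,0,0,1]'; python3 -m creep '[0.01,0,0,0,0,0,1, 0,0,0,0,0,0,1, 0.01,0,0,0,0,0,1, 0,0,0,0,0,0,1, 0,0,0,0,0,0,1, 0,0,0,0,0,0,1, 0,0,0,0,0,0,1, 0,0,0,0,0,0,1]'
python3 - <<'E'
from h import *
plan(*Gpin(.049,0,.0005),1)
E
```

```text
time: 15.83
ee_pos: [0.6546, -0.0618, 0.1556]
ee_rot: [-0.0, 0.695, 0.719, 0.0]
wrist_force: [0.9, 0.3, -2.7]
opening: 0.0229
finger_force: 59.5
time: 16.5
ee_pos: [0.6545, -0.0582, 0.1556]
ee_rot: [-0.0, 0.695, 0.719, 0.0]
wrist_force: [-0.3, 0.0, -3.6]
opening: 0.0232
finger_force: 59.5
dist [-0.0003  0.0019 -0.    ] turn deg [ 0.02 -0.03 -0.08]
[np.float64(0.01), np.float64(-0.001), np.float64(0.0)] [np.float64(0.0002), np.float64(-0.0003), np.float64(-0.0007)]
```

```bash
python3 -m creep '[0.005,0,0,0,0,0,1, 0,0,0,0,0,0,1, 0.005,0,0,0,0,0,1, 0,0,0,0,0,0,1, 0.005,0,0,0,0,0,1, 0,0,0,0,0,0,1, 0,0,0,0,0,0,1, 0,0,0,0,0,0,1]';python3 -m creep '[0.005,0,0,0,0,0,1, 0,0,0,0,0,0,1, 0,0,0,0,0,0,1, 0,0,0,0,0,0,1, 0,0,0,0,0,0,1, 0,0,0,0,0,0,1, 0,0,0,0,0,0,1, 0,0,0,0,0,0,1]'
```

```text
time: 17.17
ee_pos: [0.6544, -0.0564, 0.1557]
ee_rot: [0.001, 0.695, 0.719, -0.0]
wrist_force: [-0.4, -4.7, -3.7]
opening: 0.0229
finger_force: 59.6
time: 17.83
ee_pos: [0.6544, -0.0563, 0.1558]
ee_rot: [0.001, 0.695, 0.719, -0.001]
wrist_force: [0.2, -7.0, -4.1]
opening: 0.0235
finger_force: 59.6
```

```bash
python3 -m creep '[-0.003,0,0.003,0,0,0,1, 0,0,0,0,0,0,1, 0,0,0,0,0,0,0, 0,0,0,0,0,0,0, 0,0,0,0,0,0,0, 0,0,0,0,0,0,0, 0,0,0,0,0,0,0, 0,0,0,0,0,0,0]' && python3 -m creep '[0,0,-0.03,0,0,0,0, 0,0,-0.06,0,0,0,0, 0,0,-0.1,0,0,0,0, 0,0,-0.1,0,0,0,0, 0,0,-0.1,0,0,0,0, 0,0,-0.1,0,0,0,0, 0,0,0,0,0,0,0, 0,0,0,0,0,0,0]' && python3 -m creep '[-0.1,0,-0.1,0,0,0,0, -0.15,0,-0.1,0,0,0,0, -0.15,0,0,0,0,0,0, -0.1,0,0,0,0,0,0, 0,0,0,0,0,0,0, 0,0,0,0,0,0,0, 0,0,0,0,0,0,0, 0,0,0,0,0,0,0]'
python3 - <<'E'
from h import *
T=get_image("top");S=get_image("side");Wt=cloud(T).reshape(-1,3);Ws=cloud(S).reshape(-1,3)
for n,W in(("top",Wt),("side",Ws)):
    l=(W-HI)@np.stack([xs,ys,[0,0,1]],1);hd=l[(abs(l[:,1]+.05)<.03)&(abs(l[:,0])<.03)&(l[:,2]>.012)&(l[:,2]<.04)&(l[:,1]<-.031)]
    rd=l[(l[:,1]>.032)&(l[:,1]<.07)&(abs(l[:,0])<.015)&(abs(l[:,2])<.02)]
    print(n,len(hd),np.percentile(hd,[3,50,97],axis=0).round(4) if len(hd)>5 else"","rod",len(rd),np.percentile(rd,[3,50,97],axis=0).round(4) if len(rd)>5 else "")
g=lambda a:cv2.resize(a,(400,400),interpolation=2)
cv2.imwrite("pics/f.png",np.hstack([g(T["color"][85:185,270:370]),g(S["color"][110:210,250:350])])[...,::-1])
E
```

```text
time: 18.5
ee_pos: [0.6545, -0.0544, 0.1553]
ee_rot: [0.0, 0.695, 0.719, 0.001]
wrist_force: [0.1, 0.4, -0.5]
opening: 0.0853
finger_force: 0.0
time: 19.17
ee_pos: [0.6556, -0.055, 0.256]
ee_rot: [0.002, 0.695, 0.719, 0.002]
wrist_force: [-0.8, -0.5, -0.3]
opening: 0.0853
finger_force: 0.0
time: 19.83
ee_pos: [0.6574, -0.1534, 0.2919]
ee_rot: [-0.001, 0.694, 0.72, 0.0]
wrist_force: [0.1, -0.3, 0.1]
opening: 0.0853
finger_force: 0.0
top 167 [[-0.0117 -0.0714  0.0121]
 [-0.0002 -0.0512  0.0138]
 [ 0.0103 -0.0375  0.0169]] rod 29 [[-0.0041  0.033   0.0048]
 [-0.0007  0.0371  0.0084]
 [ 0.0039  0.0446  0.0108]]
side 88 [[-0.0126 -0.0611  0.0121]
 [-0.0008 -0.043   0.0137]
 [ 0.0095 -0.0326  0.0156]] rod 34 [[-0.0051  0.0322  0.0028]
 [-0.0026  0.0401  0.0083]
 [ 0.0029  0.0491  0.0107]]
```

View pics/f.png

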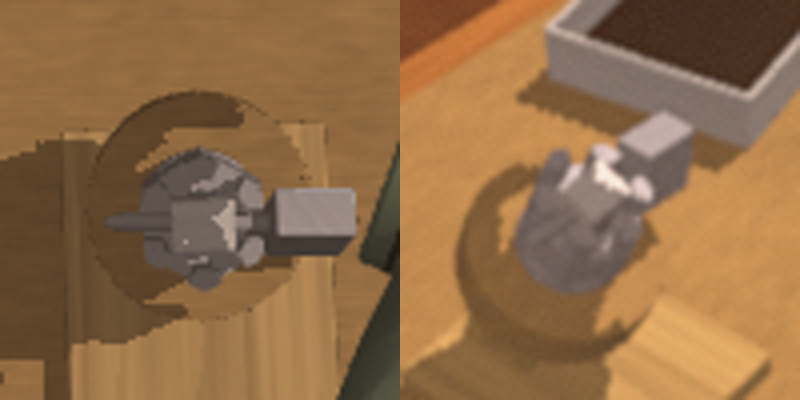

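The picture shows the pin through the nut: tip at the left (108,220), head at the right (315,220) and drooping slightly. I'll check the tilt and how fully it is seated.

Run:
```python
from h import *
for n in("top","side"):
    W=cloud(get_image(n)).reshape(-1,3)
    l=(W-HI)@np.stack([xs,ys,[0,0,1]],1)
    hd=l[(abs(l[:,0])<.014)&(l[:,1]<-.028)&(l[:,1]>-.09)&(l[:,2]>.005)&(l[:,2]<.03)]
    rd=l[(l[:,1]>.031)&(l[:,1]<.06)&(abs(l[:,0])<.006)&(abs(l[:,2])<.02)]
    print(n,len(hd),np.percentile(hd,[1,50,99],axis=0).round(4)[:,1],"slope",np.polyfit(hd[:,1],hd[:,2],1).round(4),"rod",np.polyfit(rd[:,1],rd[:,2],1).round(3),rd[:,1].max().round(4))
```

```text
top 282 [-0.0751 -0.0538 -0.0287] slope [0.0714 0.0165] rod [-0.059  0.011] 0.0448
side 169 [-0.0712 -0.0462 -0.0312] slope [0.0318 0.0133] rod [ 0.377 -0.009] 0.0486
```

```bash
python3 -c "
from plant import *
print(finish_job())"
```

```text
the job is handed in; nothing more can be done
None
```

I tightened the nut until its next slots lined up with the axle hole (the camera fit put it within about 0.01 rad), pushed the pin in until its head met the nut, released it and handed the job in. In the last pictures the pin is through, its head drooping slightly and within a couple of millimetres of fully home; no verdict came back.

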